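Lock a scraper in its honing clamp: find the spanner that fits

ROBOT

A 6-joint arm with a two-finger parallel gripper is mounted at the origin on the work surface. World frame = base frame: x ahead of the robot, y to its left, z up, the work surface at z = 0. Lengths are in mm, angles in degrees, forces in N, time in s.
With the tool pointing down it reaches from about 350 to 850 mm from the base axis. Payload 8.1 kg.
Tool frame: the origin (TCP) lies at the very end of the fingers, on their centre line; the grasp point (between the pads) lies 19 mm behind it (pinch_z is the z of the grasp point in the tool frame, in mm); z points along the fingers, y is the direction in which the jaws open and shut (so a half turn about z gives the same grasp; the last joint's range is limited). The gripper opens to 85 mm and grips with 20 to 120 N. Pads are 22 mm wide; open, the fingers measure 114 mm over their backs; the gripper's body (76 mm by 85 mm) begins 54 mm behind the grasp point. The pads swing forward as they close: fully open they stand 13 mm farther back than shut.
Start: joints at [71.368, 7.471, 85.268, -0, 87.261, -4.893], TCP at [142.483, 582.841, 231.292] pointing down, gripper open.
Joint ranges: [-169.43, 169.43], [-51.17, 129.36], [1.28, 143.12], [-76.62, 256.62], [0, 156.53], [-152.29, 152.29]. Speed limits (degrees/s): [136.94, 136.94, 159.86, 180, 180, 180].

INTERFACE

Orientations are given as [roll, pitch, yaw] about the fixed x, y, z axes, in that order (R = Rz(yaw) Ry(pitch) Rx(roll)).
In Python, from bench import * gives the robot as it stands.
- The arm moves only by the shell command python3 -m creep 'ROWS' [FORCE]. ROWS is a JSON object of lists of equal length, an entry for each row: "translation": the shift along the tool's x, y, z in mm, a list of three; "rotation": the turn, a rotation vector about the tool's x, y, z in rad, a list of three; "claw": the finger opening in mm, from 0 to 85.4. In form: {"translation": [[dx, dy, dz], ...], "rotation": [[ax, ay, az], ...], "claw": [claw, ...]}. A call has 1 to 10 rows; each row shifts and turns the commanded pose from where the row before left it, along the tool's axes as they then stand; what a row does not reach is not made up. A row lasts 1/10 s, in which the tool goes at most 50 mm and 8.59 degrees, less where a joint would pass 70% of its speed; a pose out of reach is approached as far as the arm can. A call is refused whole if a number of a shift passes 50 or a number of a turn 0.15, either way. A call with a gripper value outside its range is refused whole. The fingers move at their own pace and stop on an object; FORCE is the grip in N (left out, the last holds). Time passes only in rows, so rows that do not move let the fingers close. It gives the time, the measured TCP pose, the force and the opening at its end, in the units of the state.
- sense(): the state, without advancing time (a new reading comes with each control period).
- snapshot(name): name is "scene" or "top"; returns a dict with "frame" (420x560x3 uint8, red, green, blue), "intrinsics" (3x3 intrinsics, pixels), "extrinsics" (4x4, takes a point from camera to world coordinates). Camera axes: x right, y up, looking along -z (the intrinsics and any distortion apply to the point x, -y, -z); pixel columns grow to the right and rows downward; lengths in mm; the calibration is good to about 2 mm. A picture is of the moment at which its call begins. There is no depth.
- hand_in(): hands the job in, once; it reports no verdict.
The state is a dict: "time": time; "joint_pos": joint angles; "qd": joint speeds; "joint_efforts": joint torques, N m; "tool_pos": TCP position; "tcp_rot": TCP orientation; "ft_force": force on the tool from outside, world axes, zero at the start; "wrist_torque": the same for the moment, N m; "finger_gap": finger opening in mm.
Only numpy, scipy, OpenCV 4.12 (cv2) and the standard library are available. Lean on these libraries where they do the work, as an engineer would, in place of code of your own. Each camera call takes 0.05 s, during which the arm holds its last target.

TASK

Slide the scraper, blade first, flat along the bench and fully home into the slot of the green clamp, until the dark bolster of its handle stops at the slot's mouth. Then find out which of the three box spanners fits the hex nut on top of the clamp (the smallest one that goes over it; a larger one would go on loosely), leave the two others standing upright on the bench, and finish holding the one that fits in the gripper, upright and pushed fully down over the nut: do not let go of it. Leave the pincushion and the thread spool where they are.

Things in the scene. Friction and masses are not known exactly. Their poses are not given: they have to be found in the camera images.
- scraper: flat scraper lying on the bench: steel blade 40 mm wide, 4 mm thick, x = +3 to +75 mm; dark steel bolster 34 wide, 22 high, x = -5 to +5 mm; dark wooden handle 24 wide, 22 high, x = -90 to -5 mm. Underside flat. About 110 to 225 g. Origin: underside, middle of the bolster; x towards the blade's edge, z up.
- clamp: green steel bridge fixed to the bench, 50 mm deep (x), 96 mm wide (y), top at 21 mm, with a slot 47 mm wide, 9 mm high right through it along x at bench level. Origin: centre of its footprint; x points from the mouth into the slot, away from the robot. When the scraper is home its origin is at x = -30 mm here and the blade sticks out 20 mm behind.
- slot_mouth (a point): middle of the slot's mouth at bench level, on the clamp's front face (25 mm before its origin), axes as the clamp's.
- clamp_seat (a point): centre of the clamp's top face, 21 mm above the bench, where the nut sits; a spanner fully down has its rim on this face.
- nut_a: brass hex nut, fixed (cannot turn), 15 mm tall, stud end 3 mm above it. The three nuts differ: 15 to 26 mm across flats, one per spanner (3 mm under its opening), top 4 mm tapered; which is which is not told. One of them, varying, sits on the clamp, two are spares on the strip. Origin: centre of its underside; x is normal to a flat.
- nut_b: brass hex nut, fixed (cannot turn), 15 mm tall, stud end 3 mm above it. The three nuts differ: 15 to 26 mm across flats, one per spanner (3 mm under its opening), top 4 mm tapered; which is which is not told. One of them, varying, sits on the clamp, two are spares on the strip. Origin: centre of its underside; x is normal to a flat.
- nut_c: brass hex nut, fixed (cannot turn), 15 mm tall, stud end 3 mm above it. The three nuts differ: 15 to 26 mm across flats, one per spanner (3 mm under its opening), top 4 mm tapered; which is which is not told. One of them, varying, sits on the clamp, two are spares on the strip. Origin: centre of its underside; x is normal to a flat.
- spanner_red: box spanner, upright, opening down, 140 g: steel hex tube 26 mm across outer flats, 34 mm tall, with a hex opening 18 mm across flats, 24 mm deep, in its underside; above it a red square grip, 16 x 16 mm, from 34 to 70 mm height. Origin: centre of the lower rim; z up its axis; x is normal to a flat of the hexagon and to a side of the grip, y to the grip's other sides.
- spanner_yellow: box spanner, upright, opening down, 140 g: steel hex tube 31.5 mm across outer flats, 34 mm tall, with a hex opening 23.5 mm across flats, 24 mm deep, in its underside; above it a yellow square grip, 16 x 16 mm, from 34 to 70 mm height. Origin: centre of the lower rim; z up its axis; x is normal to a flat of the hexagon and to a side of the grip, y to the grip's other sides.
- spanner_blue: box spanner, upright, opening down, 140 g: steel hex tube 37 mm across outer flats, 34 mm tall, with a hex opening 29 mm across flats, 24 mm deep, in its underside; above it a blue square grip, 16 x 16 mm, from 34 to 70 mm height. Origin: centre of the lower rim; z up its axis; x is normal to a flat of the hexagon and to a side of the grip, y to the grip's other sides.
- pincushion: yellow dome pincushion, 72 mm across, 36 mm high, loose; a bystander. Origin: centre of its underside.
- spool: red thread spool with wooden ends, 36 mm across, 38 mm high, loose, upright; a bystander. Origin: centre of its underside.
- strip: wooden strip fixed to the bench, 45 x 120 mm, 21 mm high, carrying the two spare nuts; a bystander. Origin: centre of its underside.

How it is judged:
By the outcome, as a careful person would: the job done as asked, in the order asked, and still so for the second after the job is handed in, while the arm keeps its last pose, push and grip.
It also fails if it takes over 72 s, if anything falls off the work surface, if the arm or the gripper's body presses on something with over 40 N, if the wrist force passes 120 N, or if a joint passes its speed limit or range.

## Working session

There is one attempt and no reset: what is moved stays moved. The work goes in short steps, Python scripts to look and compute and a shell command to move; the robot and the scene stay as the last step left them, time stands still between calls to the robot, and variables do not carry over. Pictures are saved under pics/ and viewed, and the job is handed in when it is done.

```bash
mkdir -p pics; ls; python3 - <<'E'
from bench import *
import cv2,numpy as np
for n in ("scene","top"):
    s=snapshot(n); cv2.imwrite(f"pics/{n}0.png",s["frame"][:,:,::-1]); print(np.array(s["intrinsics"]).tolist(),np.round(s["extrinsics"],3).tolist())
    np.savez(f"{n}0.npz",**{k:np.array(v) for k,v in s.items()})
    print(s.keys())
print(sense())
E
```

```text
pics
[[422.91839296178955, 0.0, 281.99597236960335], [0.0, 422.91839296178955, 210.2680210603264], [0.0, 0.0, 1.0]] [[0.425, -0.53, 0.733, 1223.51], [0.905, 0.261, -0.336, -328.594], [-0.014, 0.807, 0.591, 570.909], [0.0, 0.0, 0.0, 1.0]]
dict_keys(['frame', 'intrinsics', 'extrinsics'])
[[450.7020319926627, 0.0, 280.67854000778675], [0.0, 450.7020319926627, 205.74479875059149], [0.0, 0.0, 1.0]] [[-0.028, 0.995, -0.099, 483.499], [-1.0, -0.027, 0.007, -30.655], [0.004, 0.099, 0.995, 1057.973], [0.0, 0.0, 0.0, 1.0]]
dict_keys(['frame', 'intrinsics', 'extrinsics'])
{'time': 0.1, 'joint_pos': array([ 7.13674310e+01,  7.51077815e+00,  8.53227707e+01, -1.82536695e-03,
        8.72626379e+01, -4.89528751e+00]), 'qd': array([-0.03576194, -0.13121092, -0.11951837, -0.02203945,  0.02148157,
        0.02031751]), 'joint_efforts': array([ 1.40347416e-03, -5.70953536e+01, -5.01939690e+01, -1.32563032e-04,
        8.20616609e-03,  1.59380426e-05]), 'tool_pos': array([142.33449546, 582.35951103, 230.35194955]), 'tcp_rot': array([-1.79904008e+02, -6.39161031e-03,  1.66262802e+02]), 'ft_force': array([ 0.90151375, -0.6296228 ,  0.68605408]), 'wrist_torque': array([-0.00138069,  0.02008875, -0.03188376]), 'finger_gap': 85.10202920611324}
```

View pics/scene0.png

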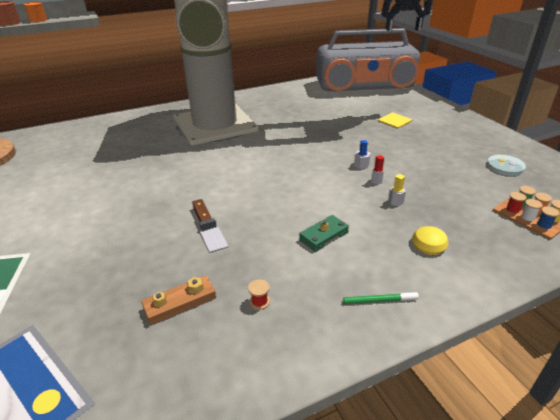

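View pics/top0.png

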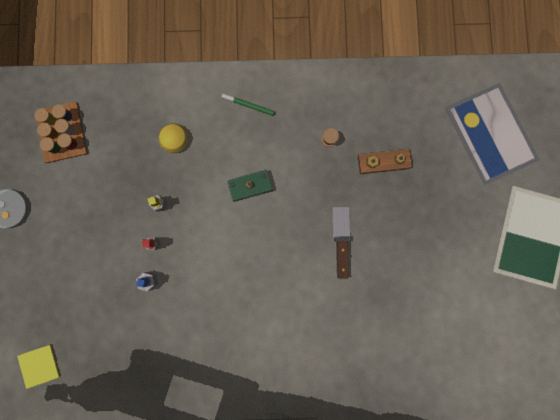

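The scene view shows the scraper at (208,225), the clamp at (324,232), the strip at (180,297), and the spanners at (362,152) blue, (378,168) red and (398,190) yellow. In the top view these are the scraper (342,243), clamp (250,186), strip (385,161), and spanners at (155,203), (150,243) and (145,282).

```bash
cat > h.py <<'E'
import numpy as np,cv2
def load(n): 
    d=np.load(n+".npz"); return d["frame"],d["intrinsics"],d["extrinsics"]
def ray(uv,K,E):
    uv=np.atleast_2d(uv).astype(float)
    d=np.c_[(uv[:,0]-K[0,2])/K[0,0],-(uv[:,1]-K[1,2])/K[1,1],-np.ones(len(uv))]
    return E[:3,3],d@E[:3,:3].T
def plane(uv,z,K,E):
    o,d=ray(uv,K,E); return o+d*((z-o[2])/d[:,2])[:,None]
def proj(P,K,E):
    p=(np.atleast_2d(P)-E[:3,3])@E[:3,:3]; return np.c_[K[0,0]*p[:,0]/-p[:,2]+K[0,2],K[1,1]*-p[:,1]/-p[:,2]+K[1,2]]
def tri(u1,c1,u2,c2):
    o1,d1=ray(u1,*c1);o2,d2=ray(u2,*c2);d1=d1[0];d2=d2[0]
    s=np.linalg.lstsq(np.c_[d1,-d2],o2-o1,rcond=None)[0]
    a=o1+s[0]*d1;b=o2+s[1]*d2;return (a+b)/2,np.linalg.norm(a-b)
E
python3 - <<'E'
from h import *
for n,boxes in (("top",dict(span=(120,180,190,300),clamp=(215,160,285,210),scr=(315,195,365,285),strip=(350,140,420,180))),("scene",dict(span=(340,130,420,215),clamp=(290,205,360,255),scr=(180,190,240,260),strip=(135,270,225,325)))):
    f,K,E=load(n+"0")
    for k,(a,b,c,d) in boxes.items():
        s=min(800/(c-a),600/(d-b)); s=int(s)
        cv2.imwrite(f"pics/{n}_{k}.png",cv2.resize(f[b:d,a:c,::-1],None,fx=s,fy=s,interpolation=cv2.INTER_CUBIC)); print(n,k,s)
E
python3 - <<'E'
import cv2,numpy as np
from glob import glob
def m(names,out):
    ims=[cv2.imread(f"pics/{n}.png") for n in names]
    ims=[cv2.copyMakeBorder(cv2.resize(i,None,fx=min(400/i.shape[1],300/i.shape[0]),fy=min(400/i.shape[1],300/i.shape[0])),0,0,0,0,0) for i in ims]
    c=np.zeros((600,800,3),np.uint8)
    for j,i in enumerate(ims): y,x=(j//2)*300,(j%2)*400; c[y:y+i.shape[0],x:x+i.shape[1]]=i
    cv2.imwrite(out,c)
m(["top_span","scene_span","top_clamp","scene_clamp"],"pics/m1.png")
m(["top_scr","scene_scr","top_strip","scene_strip"],"pics/m2.png")
E
```

```text
top span 5
top clamp 11
top scr 6
top strip 11
scene span 7
scene clamp 11
scene scr 8
scene strip 8
```

View pics/m1.png

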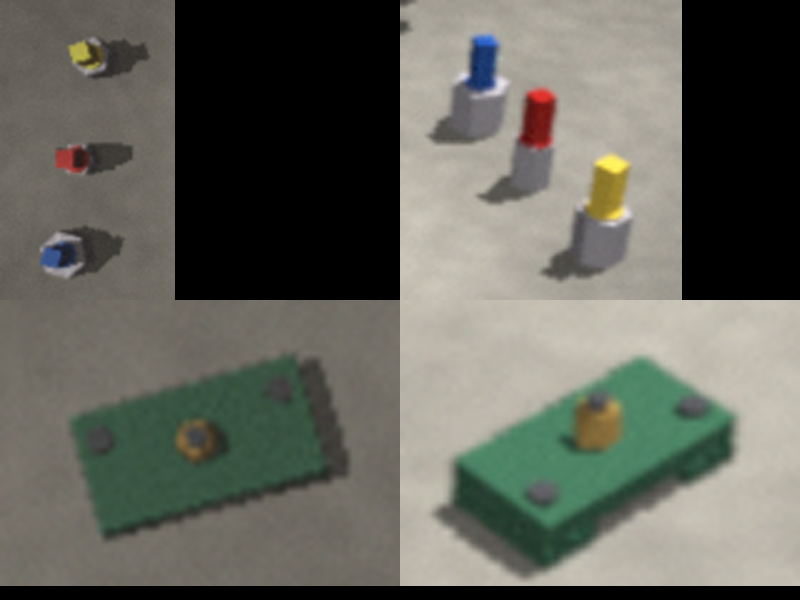

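View pics/m2.png

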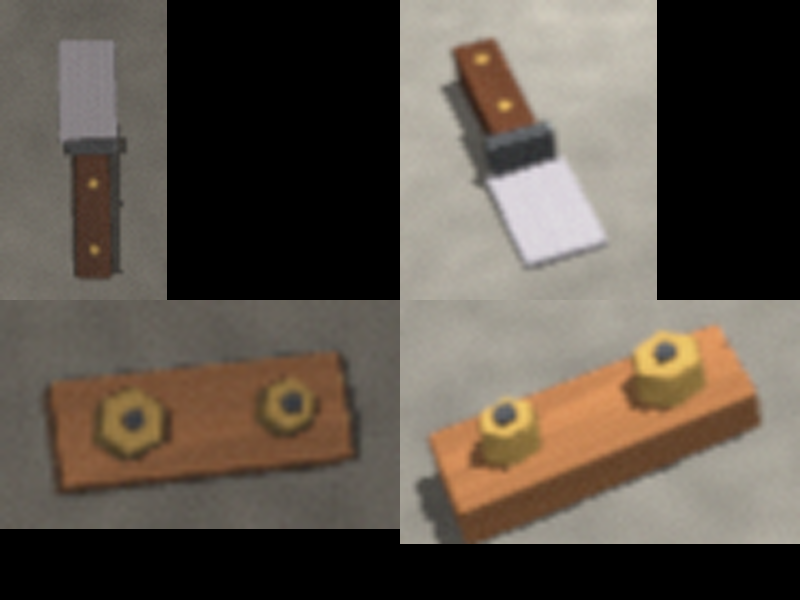

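The crops show a small nut on the clamp and two larger ones on the strip. Next I measure positions and nut sizes.

```bash
python3 - <<'E'
from h import *
C={}
for n in ("top","scene"):
    f,K,E=load(n+"0"); C[n]=(K,E); hsv=cv2.cvtColor(f,cv2.COLOR_RGB2HSV)
    def comps(lo,hi,amin,box=None):
        m=cv2.inRange(hsv,lo,hi)
        if box:
            z=np.zeros_like(m);a,b,c,d=box;z[b:d,a:c]=255;m&=z
        k,l,s,c=cv2.connectedComponentsWithStats(m)
        return [(s[i].tolist(),c[i].round(2).tolist()) for i in range(1,k) if s[i][4]>=amin],l
    B=dict(top=dict(span=(120,180,190,300),clamp=(215,160,285,210),strip=(350,140,420,180),scr=(315,195,365,285)),scene=dict(span=(340,130,420,215),clamp=(290,205,360,255),strip=(135,270,225,325),scr=(180,190,240,260)))[n]
    print(n,"blue",comps((100,150,50),(125,255,255),8,B["span"])[0])
    print("red",comps((0,150,90),(6,255,255),8,B["span"])[0],comps((174,150,60),(180,255,255),8,B["span"])[0])
    print("yel",comps((22,140,80),(34,255,255),8,B["span"])[0])
    print("brass clamp",comps((12,90,60),(30,255,255),8,B["clamp"])[0])
    print("brass strip",comps((17,90,60),(30,255,255),8,B["strip"])[0])
    m=cv2.inRange(hsv,(65,90,30),(90,255,255));
    z=np.zeros_like(m);a,b,c,d=B["clamp"];z[b:d,a:c]=255;m&=z
    m=cv2.morphologyEx(m,cv2.MORPH_CLOSE,np.ones((13,13)))
    cs=max(cv2.findContours(m,0,cv2.CHAIN_APPROX_NONE)[0],key=cv2.contourArea)
    if n=="top":
        P=plane(cs[:,0],21,K,E)[:,:2].astype(np.float32); r=cv2.minAreaRect(P);print("clamp",r,cv2.boxPoints(r).round(1).tolist())
        # screws dark / stud
        a,b,c,d=B["scr"]
        for nm,lo,hi,zz in (("handle",(0,70,20),(20,255,200),22),("blade",(110,8,110),(179,60,255),4)):
            mm=cv2.inRange(hsv,lo,hi);z=np.zeros_like(mm);z[b:d,a:c]=255;mm&=z;mm=cv2.morphologyEx(mm,cv2.MORPH_CLOSE,np.ones((5,5)))
            q=max(cv2.findContours(mm,0,cv2.CHAIN_APPROX_NONE)[0],key=cv2.contourArea)
            P=plane(q[:,0],zz,K,E)[:,:2].astype(np.float32);r=cv2.minAreaRect(P);print(nm,r,cv2.boxPoints(r).round(1).tolist())
    sm=(cv2.inRange(f,(0,0,0),(75,75,75)))
E
```

```text
top blue [([137, 280, 7, 6, 27], [140.37, 282.52])]
red [([143, 240, 10, 9, 52], [146.48, 243.56])] []
yel [([148, 198, 9, 7, 47], [152.0, 200.85]), ([155, 204, 5, 3, 8], [157.12, 205.25])]
brass clamp [([246, 181, 7, 7, 21], [248.86, 184.52])]
brass strip [([367, 155, 12, 13, 105], [372.23, 161.13]), ([395, 154, 10, 10, 64], [399.5, 158.44])]
clamp ((635.3720703125, 31.619203567504883), (40.9433479309082, 87.1085205078125), 12.6652250289917) [[605.7999877929688, 69.5999984741211], [624.9000244140625, -15.399999618530273], [664.9000244140625, -6.400000095367432], [645.7999877929688, 78.5999984741211]]
handle ((459.58349609375, -175.4686279296875), (24.046615600585938, 84.17402648925781), 89.55445861816406) [[417.3999938964844, -187.1999969482422], [501.6000061035156, -187.8000030517578], [501.79998779296875, -163.8000030517578], [417.6000061035156, -163.10000610351562]]
blade ((546.356201171875, -178.46340942382812), (37.534263610839844, 70.78164672851562), 87.74834442138672) [[510.29998779296875, -195.8000030517578], [581.0, -198.60000610351562], [582.5, -161.10000610351562], [511.70001220703125, -158.3000030517578]]
scene blue [([359, 140, 8, 15, 78], [363.06, 147.29])]
red [([374, 156, 10, 16, 105], [378.82, 163.18])] []
yel [([393, 175, 11, 17, 134], [398.52, 183.15])]
brass clamp [([321, 223, 8, 8, 51], [324.04, 226.61])]
brass strip [([187, 277, 17, 17, 202], [194.84, 285.35]), ([153, 292, 13, 15, 140], [159.27, 299.71])]
```

```bash
python3 - <<'E'
from h import *
t=load("top0");s=load("scene0");ct=t[1:];cs=s[1:]
def cen(f,lo,hi,box):
    a,b,c,d=box;U=8
    r=cv2.resize(f[b:d,a:c],None,fx=U,fy=U,interpolation=cv2.INTER_CUBIC);h=cv2.cvtColor(r,cv2.COLOR_RGB2HSV)
    m=cv2.inRange(h,lo,hi);k,l,st,c2=cv2.connectedComponentsWithStats(m)
    o=[]
    for i in np.argsort(-st[1:,4])[:3]+1: o.append(((c2[i]+.5)/U-.5+[a,b],st[i][2:].tolist()))
    return o
# pins on handle
for nm,f,box in (("top",t[0],(336,240,350,280)),("scene",s[0],(190,195,220,225))):
    print(nm,[ (np.round(x,2).tolist(),q) for x,q in cen(f,(15,130,110),(30,255,255),box)])
for nm,f,c,box in (("top",t[0],ct,(336,240,350,280)),("scene",s[0],cs,(190,195,220,225))):
    P=[plane(x,22,*c)[0].round(1).tolist() for x,q in cen(f,(15,130,110),(30,255,255),box)[:2]];print("pins",nm,P)
# gripped colours
for nm,lo,hi,bt,bs in (("red",(0,150,80),(8,255,255),(138,233,160,253),(370,150,388,178)),("yel",(22,140,90),(34,255,255),(142,193,165,212),(388,170,410,198)),("blue",(100,150,50),(125,255,255),(132,273,155,293),(353,135,373,160))):
    a=cen(t[0],lo,hi,bt)[0];b=cen(s[0],lo,hi,bs)[0]
    print(nm,a[0].round(1),b[0].round(1),tri(a[0],ct,b[0],cs))
# stud on clamp
def dark(f,box,thr):
    a,b,c,d=box;U=8
    r=cv2.resize(f[b:d,a:c],None,fx=U,fy=U,interpolation=cv2.INTER_CUBIC);h=cv2.cvtColor(r,cv2.COLOR_RGB2HSV)
    m=((h[:,:,1]<70)).astype(np.uint8);k,l,st,c2=cv2.connectedComponentsWithStats(m);i=1+np.argmax(st[1:,4]);return (c2[i]+.5)/U-.5+[a,b],st[i]
a=dark(t[0],(245,180,254,189),0);b=dark(s[0],(320,217,329,226),0);print("stud",a,b,tri(a[0],ct,b[0],cs),plane(a[0],39,*ct),plane(b[0],39,*cs))
# screws: clamp
for nm,f,c,bx in (("top",t[0],ct,((228,180,238,190),(259,170,269,180))),("scene",s[0],cs,((308,235,322,243),(335,219,352,229)))):
    for q in bx:
        r=dark(f,q,0);print(nm,"screw",r[0].round(2),plane(r[0],21,*c).round(1))
# spool/pincushion rough
print("spool",plane((331,137),38,*ct),"pinc",plane((173,138),20,*ct))
E
```

```text
top [([342.44, 249.57], [23, 22, 399]), ([342.89, 269.4], [22, 23, 390])]
scene [([203.98, 214.14], [32, 24, 571]), ([198.59, 203.23], [28, 25, 550])]
pins top [[481.9, -176.6, 22.0], [437.0, -175.8, 22.0]]
pins scene [[479.9, -175.1, 22.0], [434.5, -174.1, 22.0]]
red [146.5 243.7] [378.8 163. ] (array([506.81747868, 262.05519763,  51.40762987]), np.float64(1.35427984001864))
yel [151.9 200.7] [398.6 183. ] (array([601.96068998, 248.96879832,  52.01380583]), np.float64(3.341430112021061))
blue [140.4 282.5] [363.1 147.4] (array([421.48056489, 274.7041329 ,  51.11356633]), np.float64(2.7485709698108716))
stud (array([250.15235411, 184.47607206]), array([   0,    0,   72,   72, 1131], dtype=int32)) (array([323.14401944, 219.47728233]), array([   0,    0,   70,   58, 2366], dtype=int32)) (array([635.40569244,  31.23303853,  44.34566924]), np.float64(2.7615914235976526)) [[635.57096834  30.31426209  39.        ]] [[629.86423696  36.24108695  39.        ]]
top screw [232.05 184.04] [[640.4  73.4  21. ]]
top screw [263.44 175.13] [[659.4   0.   21. ]]
scene screw [314.58 238.13] [[655.9   2.5  21. ]]
scene screw [345.97 222.42] [[639.9  86.7  21. ]]
spool [[ 741.39444975 -158.64111713   38.        ]] pinc [[753.4386141  210.09847633  20.        ]]
```

```bash
python3 - <<'E'
from h import *
t=load("top0")[0];s=load("scene0")[0]
def z(f,b):
    r=f[b[1]:b[3],b[0]:b[2],::-1]; return cv2.resize(r,(400,300),interpolation=cv2.INTER_CUBIC)
a=z(t,(136,231,164,252));b=z(s,(362,148,394,172+0));c=z(t,(240,177,260,192));d=z(s,(313,214,337,232))
cv2.imwrite("pics/m3.png",np.vstack([np.hstack([a,b]),np.hstack([c,d])]))
E
```

```text
(no output)
```

View pics/m3.png

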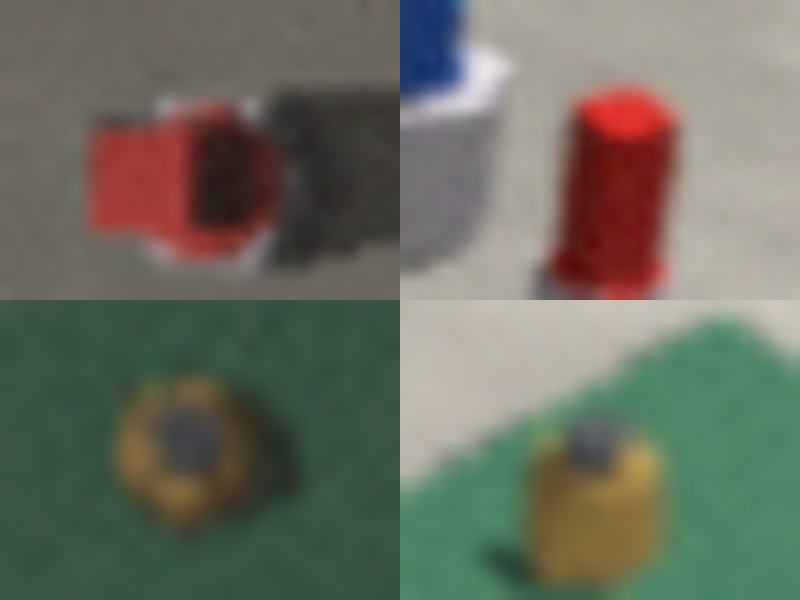

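The stud is at top (249,183) and scene (324,222), and the red grip's top face is square with the image at top (145,243). The nut sizes are about 16 mm on the clamp and 22 and 28 mm on the strip, so the red spanner fits. Scraper first: I'll travel over it.

```bash
python3 -m creep '{"translation":[[-42,-29,0],[-42,-29,0],[-42,-29,0],[-42,-29,0],[-42,-29,0],[-42,-29,0],[-42,-29,0],[-42,-29,0],[-42,-29,0],[-42,-29,0]],"rotation":[[0,0,0],[0,0,0],[0,0,0],[0,0,0],[0,0,0],[0,0,0],[0,0,0],[0,0,0],[0,0,-0.15],[0,0,-0.068]],"claw":[60,60,60,60,60,60,60,60,60,60]}' 60
```

```text
time: 1.1
tool_pos: [476.4, 216.5, 231.2]
tcp_rot: [180.0, -0.0, 178.1]
ft_force: [1.4, 0.7, 0.4]
finger_gap: 60.0
```

```bash
python3 -m creep '{"translation":[[0,-48,13],[0,-48,13],[0,-48,13],[0,-48,13],[0,-48,13],[0,-48,13],[0,-48,13],[0,-48,13],[0,0,0],[0,0,0]],"rotation":[[0,0,0],[0,0,0],[0,0,0],[0,0,0],[0,0,0],[0,0,0],[0,0,0],[0,0,0],[0,0,0],[0,0,0]],"claw":[60,60,60,60,60,60,60,60,60,60]}'; python3 - <<'E'
from bench import *
import cv2,numpy as np
for n in ("scene","top"):
    s=snapshot(n); cv2.imwrite(f"pics/{n}1.png",s["frame"][:,:,::-1])
    np.savez(f"{n}1.npz",**{k:np.array(v) for k,v in s.items()})
a=cv2.imread("pics/scene1.png")[120:270,150:300];b=cv2.imread("pics/top1.png")[180:300,290:410]
cv2.imwrite("pics/m4.png",np.hstack([cv2.resize(a,(400,400)),cv2.resize(b,(400,400))]))
print({k:np.round(v,2) for k,v in sense().items() if k in("tool_pos","tcp_rot","finger_gap","ft_force")})
E
```

```text
time: 2.1
tool_pos: [460.4, -166.4, 126.4]
tcp_rot: [179.9, -0.1, 177.6]
ft_force: [-0.4, -0.7, -0.1]
finger_gap: 59.9
{'tool_pos': array([ 461.32, -164.88,  127.27]), 'tcp_rot': array([ 1.7997e+02, -1.0000e-02,  1.7783e+02]), 'ft_force': array([-0.02,  0.53, -0.37]), 'finger_gap': np.float64(60.03)}
```

View pics/m4.png

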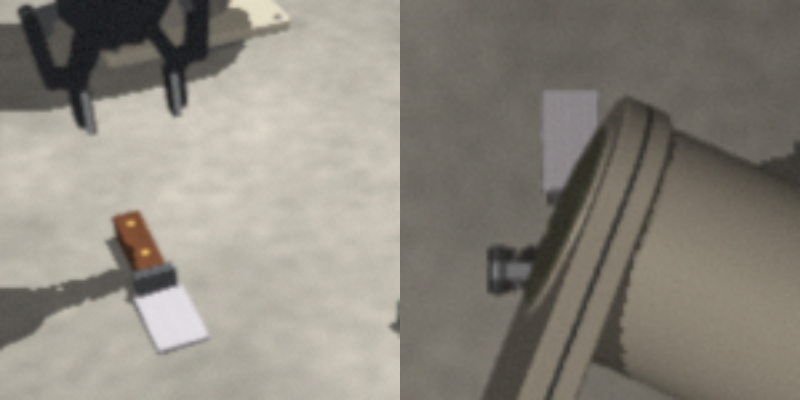

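The scene view shows the open fingers above the handle, with tips at crop (90,130) and (178,112). The top view is blocked by the arm. I'll centre and go down.

```bash
python3 -m creep '{"translation":[[-6,-10.5,0],[0,0,40],[0,0,40],[0,0,20],[0,0,12],[0,0,8],[0,0,0],[0,0,0]],"rotation":[[0,0,-0.016],[0,0,0],[0,0,0],[0,0,0],[0,0,0],[0,0,0],[0,0,0],[0,0,0]],"claw":[60,60,60,60,60,60,60,60]}'
```

```text
time: 3.0
tool_pos: [468.0, -176.5, 8.6]
tcp_rot: [-180.0, 0.1, 178.8]
ft_force: [-0.1, 0.4, 0.6]
finger_gap: 60.0
```

```bash
python3 -m creep '{"translation":[[0,0,4],[0,0,0],[0,0,0],[0,0,0],[0,0,0],[0,0,0],[0,0,0],[0,0,0]],"rotation":[[0,0,0],[0,0,0],[0,0,0],[0,0,0],[0,0,0],[0,0,0],[0,0,0],[0,0,0]],"claw":[60,40,30,20,20,20,20,20]}' 60; python3 - <<'E'
from bench import *
import cv2,numpy as np
s=snapshot("scene"); a=s["frame"][150:270,160:280,::-1]
cv2.imwrite("pics/m5.png",cv2.resize(a,(600,600)))
for i in range(3): print({k:np.round(v,2) for k,v in sense().items() if k in("time","tool_pos","tcp_rot","finger_gap","ft_force")})
E
```

```text
time: 3.8
tool_pos: [467.3, -176.6, 3.9]
tcp_rot: [-180.0, 0.0, 178.7]
ft_force: [-0.6, -0.4, 6.4]
finger_gap: 22.7
{'time': np.float64(3.85), 'tool_pos': array([ 467.3 , -176.6 ,    3.85]), 'tcp_rot': array([-1.7997e+02,  4.0000e-02,  1.7873e+02]), 'ft_force': array([-1.76,  0.1 ,  5.47]), 'finger_gap': np.float64(22.59)}
{'time': np.float64(3.85), 'tool_pos': array([ 467.3 , -176.6 ,    3.85]), 'tcp_rot': array([-1.7997e+02,  4.0000e-02,  1.7873e+02]), 'ft_force': array([-1.76,  0.1 ,  5.47]), 'finger_gap': np.float64(22.59)}
{'time': np.float64(3.85), 'tool_pos': array([ 467.3 , -176.6 ,    3.85]), 'tcp_rot': array([-1.7997e+02,  4.0000e-02,  1.7873e+02]), 'ft_force': array([-1.76,  0.1 ,  5.47]), 'finger_gap': np.float64(22.59)}
```

View pics/m5.png

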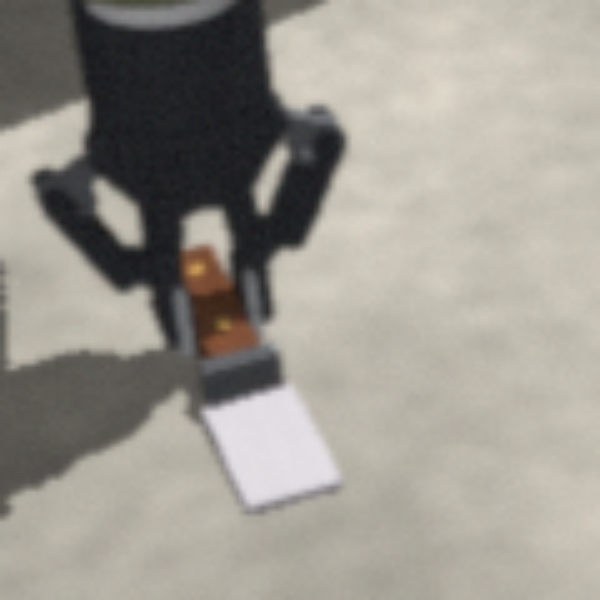

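Handle gripped (gap 22.7, bolster at crop (240,375)). Now refining the clamp's pose from the corners in both views.

```bash
python3 - <<'E'
from h import *
t=load("top0");s=load("scene0");ct=t[1:];cs=s[1:]
def edges(f,c,box,U=8):
    a,b,cc,d=box
    r=cv2.resize(f[b:d,a:cc],None,fx=U,fy=U,interpolation=cv2.INTER_CUBIC);h=cv2.cvtColor(r,cv2.COLOR_RGB2HSV)
    vlo=60 if c is ct else 105
    m=cv2.inRange(h,(60,70,40 if c is ct else 100),(95,255,255));m=cv2.morphologyEx(m,cv2.MORPH_CLOSE,np.ones((70,70)));m=cv2.morphologyEx(m,cv2.MORPH_OPEN,np.ones((15,15)))
    q=max(cv2.findContours(m,0,cv2.CHAIN_APPROX_NONE)[0],key=cv2.contourArea)
    ov=r[:,:,::-1].copy();cv2.drawContours(ov,[q],-1,(0,0,255),1)
    P=plane((q[:,0]+.5)/U-.5+[a,b],21,*c)[:,:2].astype(np.float32)
    return cv2.minAreaRect(P),ov
r1,o1=edges(t[0],ct,(215,160,285,210));r2,o2=edges(s[0],cs,(290,205,360,255))
print(r1,r2)
cv2.imwrite("pics/m6.png",np.vstack([cv2.resize(o1,(420,300)),cv2.resize(o2,(420,300))]))
C=[((299.5,232.9),(331.7,215),(348.2,225.2),(314.9,244.4))]
Pc=plane(np.array(C[0]),21,*cs);print("scene",Pc.round(1).tolist(),Pc.mean(0))
Pt=plane(np.array([(227.1,180.5),(266.2,169.1),(271.4,189.6),(233.2,200.6)]),21,*ct);print("top",Pt.round(1).tolist(),Pt.mean(0))
print("stud",plane((248.9,183.4),39,*ct),plane((324.2,221.9),39,*cs),tri((248.9,183.4),ct,(324.2,221.9),cs))
E
```

```text
((636.6961669921875, 32.91545104980469), (48.441410064697266, 93.8421859741211), 14.407790184020996) ((639.1837768554688, 34.26746368408203), (49.29957580566406, 93.99455261230469), 14.439417839050293)
scene [[627.8, -17.2, 21.0], [604.1, 73.0, 21.0], [650.0, 85.8, 21.0], [673.1, -6.2, 21.0]] [638.74516648  33.85398924  21.        ]
top [[649.0, 84.7, 21.0], [673.4, -6.7, 21.0], [624.9, -17.6, 21.0], [601.7, 71.4, 21.0]] [637.25941468  32.93531065  21.        ]
stud [[638.12811674  33.11882867  39.        ]] [[637.90998014  34.13727871  39.        ]] (array([638.2499301 ,  33.45596126,  39.42103   ]), np.float64(0.8101371695356779))
```

View pics/m6.png

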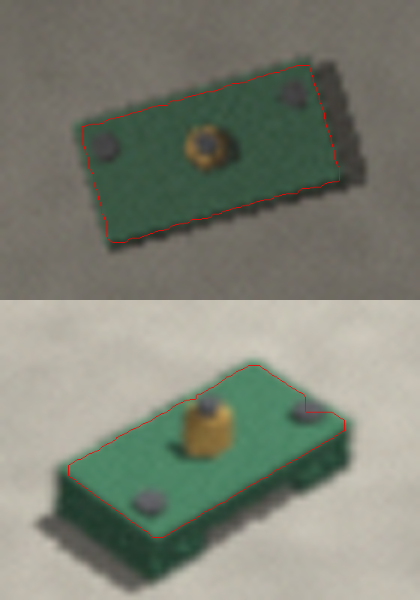

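```bash
python3 -m creep '{"translation":[[-0.7,10,0],[-0.7,19,0],[-0.7,20,0],[-0.7,20,0],[-0.7,20,0],[-0.7,20,0],[-0.7,20,0],[-0.7,20,0],[-0.7,12,0],[-0.7,8,0]],"rotation":[[0,0,0],[0,0,0],[0,0,0],[0,0,0],[0,0,0],[0,0,0],[0,0,0],[0,0,0],[0,0,0],[0,0,0]],"claw":[20,20,20,20,20,20,20,20,20,20]}' 60; python3 -m creep '{"translation":[[0,0,0],[0,0,0],[0,0,0],[0,0,0],[0,0,0],[0,0,0],[0,0,0],[0,0,0]],"rotation":[[0,0,-0.03],[0,0,-0.05],[0,0,-0.06],[0,0,-0.06],[0,0,-0.05],[0,0,-0.024],[0,0,0],[0,0,0]],"claw":[20,20,20,20,20,20,20,20]}' 60;  python3 - <<'E'
from bench import *
import cv2,numpy as np
for n in ("scene","top"):
    s=snapshot(n); cv2.imwrite(f"pics/{n}2.png",s["frame"][:,:,::-1])
    np.savez(f"{n}2.npz",**{k:np.array(v) for k,v in s.items()})
a=cv2.imread("pics/scene2.png")[140:270,220:370];b=cv2.imread("pics/top2.png")[150:280,200:350]
cv2.imwrite("pics/m7.png",np.hstack([cv2.resize(a,(400,347)),cv2.resize(b,(400,347))]))
print({k:np.round(v,2) for k,v in sense().items() if k in("time","tool_pos","tcp_rot","finger_gap","ft_force")})
E
```

```text
time: 4.85
tool_pos: [478.1, -6.6, 3.9]
tcp_rot: [-180.0, 0.1, 178.8]
ft_force: [-0.2, -4.8, 6.4]
finger_gap: 22.7
time: 5.65
tool_pos: [478.3, -7.1, 3.9]
tcp_rot: [-180.0, 0.1, -165.5]
ft_force: [0.6, -1.2, 5.2]
finger_gap: 22.5
{'time': np.float64(5.75), 'tool_pos': array([478.3 ,  -7.13,   3.87]), 'tcp_rot': array([-1.7997e+02,  8.0000e-02, -1.6554e+02]), 'ft_force': array([ 1.34, -0.87,  5.43]), 'finger_gap': np.float64(22.41)}
```

View pics/m7.png

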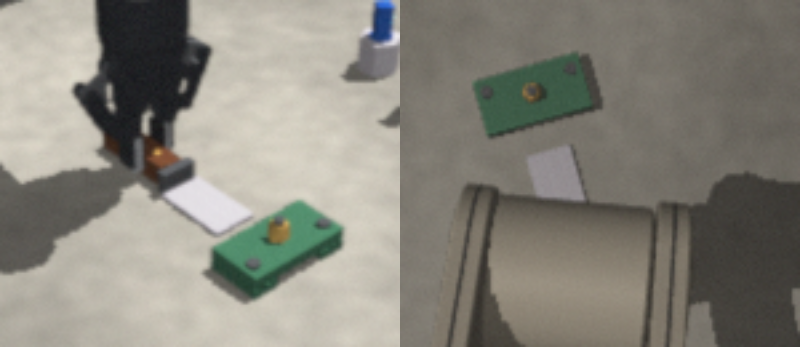

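The top view shows the blade's front edge at crop (527–574, 150), ahead of the clamp's mouth. Next I check its lateral offset and yaw.

```bash
python3 - <<'E'
from h import *
U=8;u=np.array([np.cos(np.radians(14.4)),np.sin(np.radians(14.4))]);v=np.array([-u[1],u[0]]);c0=np.array([638,33.4])
for n,box in (("top2",(240,200,275,224)),("scene2",(275,200,320,232))):
    f,K,E=load(n);a,b,c,d=box
    r=cv2.resize(f[b:d,a:c],None,fx=U,fy=U,interpolation=cv2.INTER_CUBIC)
    g=cv2.cvtColor(r,cv2.COLOR_RGB2GRAY);h=cv2.cvtColor(r,cv2.COLOR_RGB2HSV)
    thr,_=cv2.threshold(g,0,255,cv2.THRESH_OTSU); thr=(110 if 'top' in n else 185); m=((g>thr)).astype(np.uint8)*255
    m=cv2.morphologyEx(m,cv2.MORPH_OPEN,np.ones((15,15)))
    q=max(cv2.findContours(m,0,cv2.CHAIN_APPROX_NONE)[0],key=cv2.contourArea)
    P=plane((q[:,0]+.5)/U-.5+[a,b],4,K,E)[:,:2]
    L=(P-c0)@np.c_[u,v]
    print(n,thr,L[:,0].max().round(1))
    tip=L[:,0].max()
    for x0 in (-8,-14,-20,-26,-32,-38): 
        s=L[abs(L[:,0]-tip-x0)<1.5]; print(x0,s[:,1].min().round(1),s[:,1].max().round(1),(s[:,1].min()+s[:,1].max()).round(2)/2)
E
```

```text
top2 110 -26.6
-8 -6.2 34.9 14.35
-14 -27.1 36.6 4.715
-20 -46.9 38.2 -4.355
-26 -46.0 39.9 -3.045
-32 -44.3 41.5 -1.37
-38 -42.5 43.3 0.385
scene2 185 -42.8
-8 -14.8 38.9 12.07
-14 -16.7 44.7 13.995
-20 -16.5 50.5 16.99
-26 -16.5 56.1 19.795
-32 -16.7 61.8 22.555
-38 -16.6 67.6 25.465
```

```bash
python3 - <<'E'
from h import *
U=8;u=np.array([np.cos(np.radians(14.4)),np.sin(np.radians(14.4))]);v=np.array([-u[1],u[0]]);c0=np.array([638,33.4])
for n,box in (("top2",(240,200,275,226)),("scene2",(275,200,320,232))):
    f,K,E=load(n);a,b,c,d=box
    r=cv2.resize(f[b:d,a:c],None,fx=U,fy=U,interpolation=cv2.INTER_CUBIC)
    ch=r[:,:,2].astype(int)-r[:,:,1]+ (r[:,:,2].astype(int)-r[:,:,1].astype(int))*0
    ch=cv2.GaussianBlur((r[:,:,2].astype(np.float32)-r[:,:,1]),(9,9),0)
    lo,hi=np.percentile(ch,[5,90]);m=(ch>(lo+hi)/2).astype(np.uint8)*255
    m=cv2.morphologyEx(m,cv2.MORPH_OPEN,np.ones((15,15)))
    q=max(cv2.findContours(m,0,cv2.CHAIN_APPROX_NONE)[0],key=cv2.contourArea)
    ov=r[:,:,::-1].copy();cv2.drawContours(ov,[q],-1,(0,0,255),1);cv2.imwrite(f"pics/bl_{n}.png",ov)
    P=plane((q[:,0]+.5)/U-.5+[a,b],4,K,E)[:,:2]
    L=(P-c0)@np.c_[u,v];tip=L[:,0].max()
    print(n,lo,hi,tip.round(1))
    for x0 in (-6,-10,-14,-18,-22,-26,-32,-38): 
        s=L[abs(L[:,0]-tip-x0)<1.5]; 
        if len(s): print(x0,s[:,1].min().round(1),s[:,1].max().round(1),(s[:,1].min()+s[:,1].max()).round(2)/2)
a=cv2.imread("pics/bl_top2.png");b=cv2.imread("pics/bl_scene2.png");cv2.imwrite("pics/m8.png",np.hstack([cv2.resize(a,(360,256)),cv2.resize(b,(360,256))]))
E
```

```text
top2 -9.831147766113281 3.27967529296875 -48.6
-6 -20.3 21.2 0.445
-10 -20.4 21.6 0.63
-14 -19.3 21.6 1.185
-18 -20.4 21.5 0.53
-22 -20.3 21.4 0.535
-26 -19.5 21.6 1.045
-32 -20.2 21.2 0.48
-38 -20.5 21.6 0.53
scene2 -30.41629867553711 4.99713134765625 -42.5
-6 -25.6 27.0 0.715
-10 -27.5 27.7 0.1
-14 -27.5 29.2 0.85
-18 -27.6 29.8 1.085
-22 -27.0 34.1 3.565
-26 -24.8 37.6 6.39
-32 -25.3 39.3 7.04
-38 -27.3 42.9 7.81
```

View pics/m8.png

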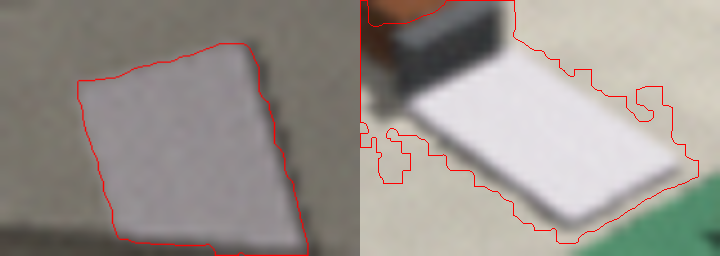

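The top-view contour is clean: the blade is straight and within 0.6 mm of the slot's centreline. I'll slide it in.

```bash
python3 -m creep '{"translation":[[-6,-0.3,0],[-6,0,0],[-6,0,0],[-8,0,0],[-8,0,0],[-8,0,0],[-8,0,0],[-8,0,0],[-8,0,0],[0,0,0]],"rotation":[[0,0,0],[0,0,0],[0,0,0],[0,0,0],[0,0,0],[0,0,0],[0,0,0],[0,0,0],[0,0,0],[0,0,0]],"claw":[20,20,20,20,20,20,20,20,20,20]}' 60
```

```text
time: 6.75
tool_pos: [542.2, 9.3, 3.9]
tcp_rot: [-180.0, 0.0, -165.5]
ft_force: [-1.5, -0.3, 6.3]
finger_gap: 22.6
```

```bash
python3 -m creep '{"translation":[[-6,0,0],[-6,0,0],[-5,0,0],[-3,0,0],[-2,0,0],[-1,0,0],[-1,0,0],[-1,0,0],[-1,0,0]],"rotation":[[0,0,0],[0,0,0],[0,0,0],[0,0,0],[0,0,0],[0,0,0],[0,0,0],[0,0,0],[0,0,0]],"claw":[20,20,20,20,20,20,20,20,20]}' 60
```

```text
time: 7.65
tool_pos: [565.5, 15.4, 3.9]
tcp_rot: [180.0, -0.2, -165.6]
ft_force: [-10.4, -2.1, 16.1]
finger_gap: 22.6
```

```bash
python3 -m creep '{"translation":[[-1,0,0],[-1,0,0]],"rotation":[[0,0,0],[0,0,0]],"claw":[20,20]}' 60
```

```text
time: 7.85
tool_pos: [567.4, 15.9, 3.9]
tcp_rot: [180.0, -0.2, -165.6]
ft_force: [-11.1, -2.5, 15.9]
finger_gap: 22.5
```

```bash
cat > look.py <<'E'
import sys
from bench import *
import cv2,numpy as np
tag=sys.argv[1];bs=list(map(int,sys.argv[2].split(',')));bt=list(map(int,sys.argv[3].split(',')))
o=[]
for n,b in (("scene",bs),("top",bt)):
    s=snapshot(n);np.savez(f"{n}{tag}.npz",**{k:np.array(v) for k,v in s.items()})
    c=s["frame"][b[1]:b[3],b[0]:b[2],::-1];k=min(400/c.shape[1],500/c.shape[0]);c=cv2.resize(c,None,fx=k,fy=k,interpolation=cv2.INTER_CUBIC)
    p=np.zeros((500,400,3),np.uint8);p[:c.shape[0],:c.shape[1]]=c;o.append(p);print(n,"scale",round(k,2))
cv2.imwrite(f"pics/L{tag}.png",np.hstack(o))
print({k:np.round(v,2).tolist() for k,v in sense().items() if k in("time","tool_pos","tcp_rot","finger_gap","ft_force")})
E
python3 look.py 3 265,170,365,270 210,150,290,230
```

```text
scene scale 4.0
top scale 5.0
{'time': 7.95, 'tool_pos': [567.63, 15.92, 3.89], 'tcp_rot': [179.99, -0.14, -165.55], 'ft_force': [-9.25, -2.2, 14.68], 'finger_gap': 22.46}
```

View pics/L3.png

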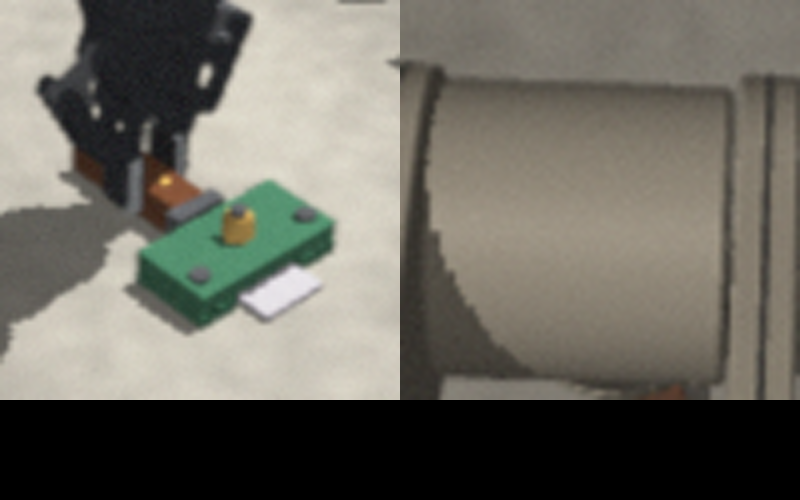

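```bash
cat > blade.py <<'E'
from h import *
import sys
u=np.array([np.cos(np.radians(14.4)),np.sin(np.radians(14.4))]);v=np.array([-u[1],u[0]]);c0=np.array([638.5,33.6])
f,K,E=load(sys.argv[1]); U=8;a,b,c,d=318,225,352,255
r=cv2.resize(f[b:d,a:c],None,fx=U,fy=U,interpolation=cv2.INTER_CUBIC);h=cv2.cvtColor(r,cv2.COLOR_RGB2HSV)
m=((h[:,:,1]<28)&(h[:,:,2]>195)).astype(np.uint8)*255;m=cv2.morphologyEx(m,cv2.MORPH_OPEN,np.ones((9,9)))
q=max(cv2.findContours(m,0,cv2.CHAIN_APPROX_NONE)[0],key=cv2.contourArea)
ov=r[:,:,::-1].copy();cv2.drawContours(ov,[q],-1,(0,0,255),1);cv2.imwrite("pics/bl_%s.png"%sys.argv[1],cv2.resize(ov,None,fx=2,fy=2))
L=(plane((q[:,0]+.5)/U-.5+[a,b],4,K,E)[:,:2]-c0)@np.c_[u,v]
print(L.max(0).round(1),L.min(0).round(1))
for y in (-12,-6,0,6,12): s=L[abs(L[:,1]-y)<1];print(y,s[:,0].min().round(1),s[:,0].max().round(1))
E
python3 blade.py scene3
```

```text
[78.6 71.4] [ 10.1 -50. ]
-12 23.1 68.4
-6 22.8 73.5
0 22.8 78.6
6 22.4 74.6
12 22.9 69.2
```

View pics/bl_scene3.png

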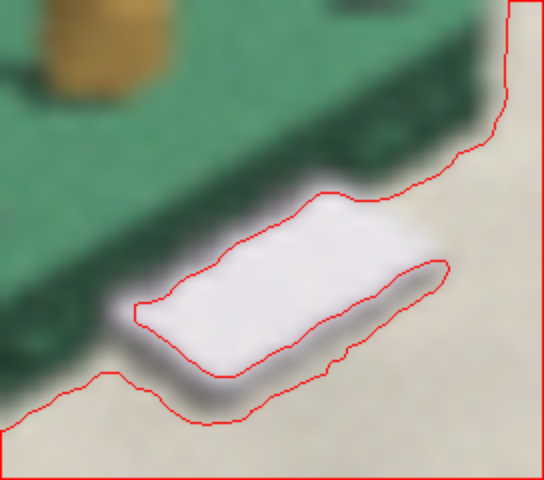

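```bash
python3 - <<'E'
from h import *
u=np.array([np.cos(np.radians(14.4)),np.sin(np.radians(14.4))]);v=np.array([-u[1],u[0]]);c0=np.array([638.9,33.9])
f,K,E=load("scene3")
print((plane(np.array([(331.4,248.3),(344.7,240.4)]),4,K,E)[:,:2]-c0)@np.c_[u,v])
E
```

```text
[[ 39.4944926  -16.41133675]
 [ 39.82668582  21.78943409]]
```

```bash
python3 -m creep '{"translation":[[-0.5,0,-0.3],[-0.5,0,0],[-0.5,0,0],[0,0,0]],"rotation":[[0,0,0],[0,0,0],[0,0,0],[0,0,0]],"claw":[20,20,20,20]}' 60
```

```text
time: 8.35
tool_pos: [569.0, 16.3, 3.9]
tcp_rot: [180.0, -0.1, -165.6]
ft_force: [-7.2, -2.2, 12.5]
finger_gap: 22.6
```

About 4 mm short of home by the picture; the force so far is friction. I'll continue gently.

```bash
python3 -m creep '{"translation":[[-0.7,0,-0.3],[-0.7,0,0],[-0.7,0,0],[0,0,0]],"rotation":[[0,0,0],[0,0,0],[0,0,0],[0,0,0]],"claw":[20,20,20,20]}' 60
```

```text
time: 8.75
tool_pos: [570.1, 16.7, 3.9]
tcp_rot: [180.0, -0.3, -165.6]
ft_force: [-11.7, -4.0, 13.3]
finger_gap: 22.6
```

```bash
python3 -m creep '{"translation":[[-0.7,0,0],[-0.7,0,0],[0,0,0]],"rotation":[[0,0,0],[0,0,0],[0,0,0]],"claw":[20,20,20]}' 60
```

```text
time: 9.05
tool_pos: [570.1, 16.7, 3.9]
tcp_rot: [179.9, -0.4, -165.6]
ft_force: [-19.1, -5.7, 22.2]
finger_gap: 22.8
```

```bash
python3 look.py 4 265,170,365,270 210,150,290,230; python3 - <<'E'
from h import *
f=load("scene4")[0];a,b,c,d=295,205,355,255
cv2.imwrite("pics/z4.png",cv2.resize(f[b:d,a:c,::-1],None,fx=12,fy=12,interpolation=cv2.INTER_CUBIC))
E
```

```text
scene scale 4.0
top scale 5.0
{'time': 9.15, 'tool_pos': [570.13, 16.76, 3.87], 'tcp_rot': [179.95, -0.42, -165.55], 'ft_force': [-18.87, -5.03, 22.56], 'finger_gap': 22.63}
```

View pics/z4.png

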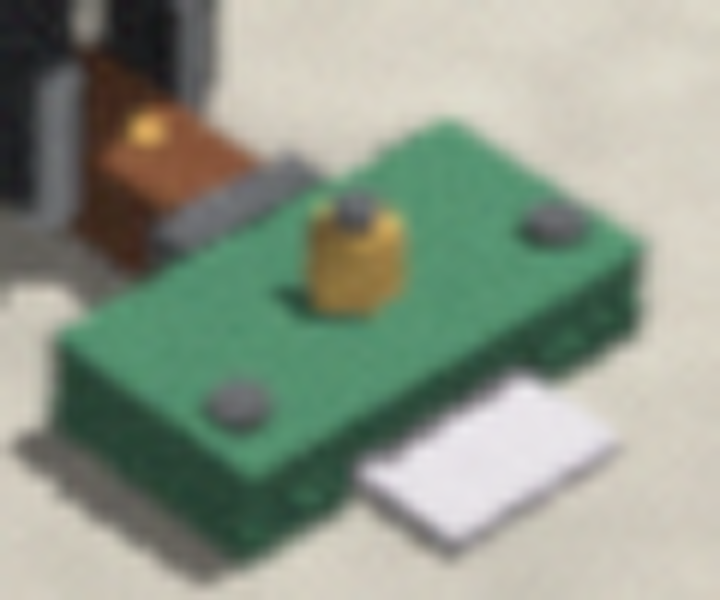

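```bash
python3 - <<'E'
from h import *
u=np.array([np.cos(np.radians(14.4)),np.sin(np.radians(14.4))]);v=np.array([-u[1],u[0]]);c0=np.array([638.9,33.9])
f,K,E=load("scene4")
print((plane(np.array([(331.9,249.9),(345.6,241.1)]),4,K,E)[:,:2]-c0)@np.c_[u,v])
E
python3 -m creep '{"translation":[[0.6,0,0],[0.4,0,0],[0,0,0],[0,0,0],[0,0,0],[0,0,0],[0,0,0],[0,0,0]],"rotation":[[0,0,0],[0,0,0],[0,0,0],[0,0,0],[0,0,0],[0,0,0],[0,0,0],[0,0,0]],"claw":[20,20,23,26,30,36,45,50]}' 60
```

```text
[[ 43.57817309 -19.07840342]
 [ 42.56466827  21.57711222]]
time: 9.95
tool_pos: [572.6, 16.8, 3.8]
tcp_rot: [180.0, -0.0, -165.6]
ft_force: [0.3, 0.5, -0.6]
finger_gap: 50.0
```

Home: it stopped hard with 20 N at TCP 570. Released; now I raise the gripper and swing over toward the red spanner, then look at the seat.

```bash
python3 -m creep '{"translation":[[0,0,-20],[0,0,-40],[0,0,-40],[0,0,-40],[0,35,0],[0,45,0],[0,45,0],[0,45,0],[0,45,0],[0,38,0]],"rotation":[[0,0,0],[0,0,0],[0,0,0],[0,0,0],[0,0,0],[0,0,0],[0,0,0],[0,0,0],[0,0,0],[0,0,0]],"claw":[60,60,60,60,60,60,60,60,50,50]}' 60;python3 -m creep '{"translation":[[0,0,0],[0,0,0],[0,0,0],[0,0,0]],"rotation":[[0,0,0.1],[0,0,0.1],[0,0,0.08],[0,0,0]],"claw":[50,50,50,50]}' 60; python3 look.py 5 255,170,355,270 210,150,290,250
```

```text
time: 10.95
tool_pos: [508.7, 263.9, 144.0]
tcp_rot: [180.0, 0.0, -165.5]
ft_force: [1.7, 0.3, -1.1]
finger_gap: 50.2
time: 11.35
tool_pos: [509.5, 261.9, 143.8]
tcp_rot: [-180.0, -0.0, 178.3]
ft_force: [-0.4, 0.0, -0.6]
finger_gap: 49.9
scene scale 4.0
top scale 5.0
{'time': 11.45, 'tool_pos': [509.56, 261.67, 143.86], 'tcp_rot': [180.0, -0.0, 178.53], 'ft_force': [0.48, -0.55, -0.25], 'finger_gap': 49.6}
```

View pics/L5.png

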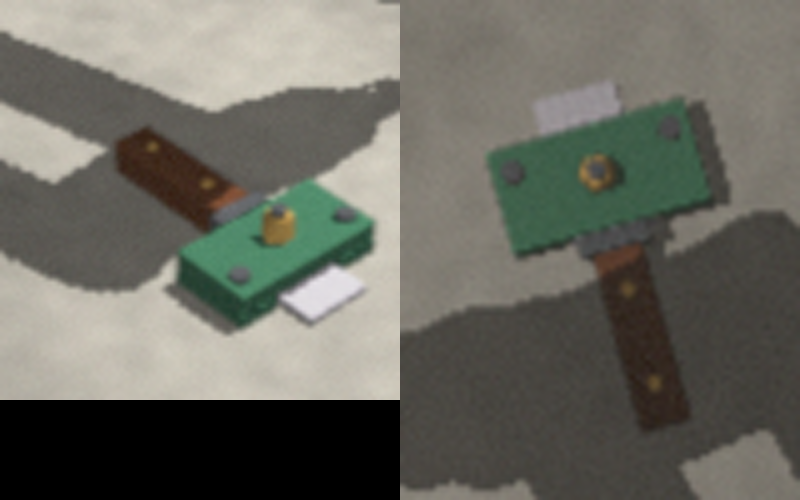

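```bash
python3 - <<'E'
from h import *
u=np.array([np.cos(np.radians(14.4)),np.sin(np.radians(14.4))]);v=np.array([-u[1],u[0]])
f,K,E=load("top5");c0=np.array([637.2,33.0])
q=np.array([(628-400,290),(654-400,383)])/5.0-.4+[210,150]
print("pins",(plane(q,22,K,E)[:,:2]-c0)@np.c_[u,v])
b=np.array([(535-400,105),(613-400,84)])/5.0-.4+[210,150]
print("blade tip",(plane(b,4,K,E)[:,:2]-c0)@np.c_[u,v])
m=np.array([(518-400,256),(715-400,200),(578-400,240),(648-400,222)])/5.-.4+[210,150]
print("front face corners@z21, bolster front edge",(plane(m,21,K,E)[:,:2]-c0)@np.c_[u,v])
# nut yaw: average and 6th harmonic of (R-B) about centre
for n,box,tags in (("top",(240,176,258,192),("0","5")),("scene",(313,214,337,238),("0","3","4","5"))):
  for t in tags:
    f,K,E=load(n+t);a,b_,c,d=box;U=8
    r=cv2.resize(f[b_:d,a:c],None,fx=U,fy=U,interpolation=cv2.INTER_CUBIC).astype(np.float32);ch=r[:,:,0]-r[:,:,2]*.8-0.1*r[:,:,1]
    hs=cv2.cvtColor(r.astype(np.uint8),cv2.COLOR_RGB2HSV)
    g=r[:,:,0]-r[:,:,1]
    m=(g>0).astype(np.uint8);k,l,st,cc=cv2.connectedComponentsWithStats(m);i=1+np.argmax(st[1:,4])
    q=max(cv2.findContours((l==i).astype(np.uint8),0,cv2.CHAIN_APPROX_NONE)[0],key=cv2.contourArea)
    if n=="top":
        W=plane((q[:,0]+.5)/U-.5+[a,b_],32,K,E)[:,:2]
        wd=[np.ptp(W@[np.cos(x),np.sin(x)]) for x in np.radians(np.arange(0,180,10))]
        print(n,t,np.round(wd,1),((W.max(0)+W.min(0))/2).round(1))
    else: print(n,t,"width px",np.ptp(q[:,0,0])/U)
E
```

```text
pins [[-54.64993867   1.45872079]
 [-99.29997748   1.57056145]]
blade tip [[ 44.09912649  20.44933849]
 [ 43.66428098 -17.76964868]]
front face corners@z21, bolster front edge [[-25.32751871  46.13896591]
 [-25.25080644 -48.65628605]
 [-25.77851551  17.4568547 ]
 [-26.60535983 -15.98125472]]
top 0 [16.8 16.6 16.  16.5 16.9 17.1 17.1 16.9 16.7 16.7 17.2 17.1 16.7 16.1
 16.1 16.4 16.8 17. ] [637.4  33.2]
top 5 [16.8 16.7 16.  16.3 16.8 17.  17.2 17.  16.8 16.5 16.9 16.8 16.6 16.1
 15.8 16.3 16.8 17. ] [637.6  33.4]
scene 0 width px 18.0
scene 3 width px 18.25
scene 4 width px 18.25
scene 5 width px 15.0
```

Scraper is home: pins at −54.7 (nominal −55), blade tip about 44 mm (nominal 45). The nut's flats look normal to about 21° mod 60. Now red's precise position.

```bash
python3 look.py 6 340,120,420,200 120,220,180,280; python3 - <<'E'
from h import *
f,K,E=load("top0")
a,b,c,d=136,231,164,252;U=8
r=cv2.resize(f[b:d,a:c],None,fx=U,fy=U,interpolation=cv2.INTER_CUBIC).astype(int)
m=((r[:,:,0]-r[:,:,1]>60)).astype(np.uint8)*255
ys,xs=np.where(m>0);x0=(xs.min()+.5)/U-.5+a
col=np.where(m[:, (xs.min()+24)]>0)[0];y=((col.min()+col.max())/2+.5)/U-.5+b
print(x0,y,(col.max()-col.min())/U, plane((x0+3.65,y),70,K,E))
E
```

```text
scene scale 5.0
top scale 6.67
{'time': 11.55, 'tool_pos': [509.59, 261.55, 143.88], 'tcp_rot': [-180.0, -0.0, 178.49], 'ft_force': [-0.28, -0.83, 0.47], 'finger_gap': 50.34}
141.8125 243.1875 6.75 [[507.81408386 259.46520509  70.        ]]
```

View pics/L6.png

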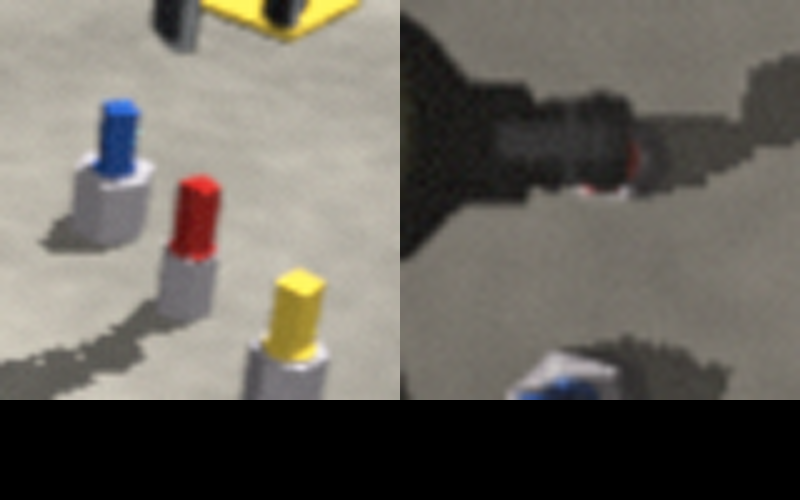

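```bash
python3 -m creep '{"translation":[[2,-1,0],[0,0,40],[0,0,35],[0,0,17],[0,0,8],[0,0,5],[0,0,0],[0,0,0]],"rotation":[[0,0,0],[0,0,0],[0,0,0],[0,0,0],[0,0,0],[0,0,0],[0,0,0],[0,0,0]],"claw":[50,50,50,50,50,50,50,50]}' 60; python3 look.py 7 340,120,420,200 120,220,180,280
```

```text
time: 12.35
tool_pos: [508.5, 261.1, 40.3]
tcp_rot: [180.0, 0.1, 178.4]
ft_force: [0.4, 1.1, 0.3]
finger_gap: 50.0
scene scale 5.0
top scale 6.67
{'time': 12.45, 'tool_pos': [508.55, 261.15, 40.36], 'tcp_rot': [179.95, 0.12, 178.4], 'ft_force': [-0.05, 0.41, 0.22], 'finger_gap': 50.22}
```

View pics/L7.png

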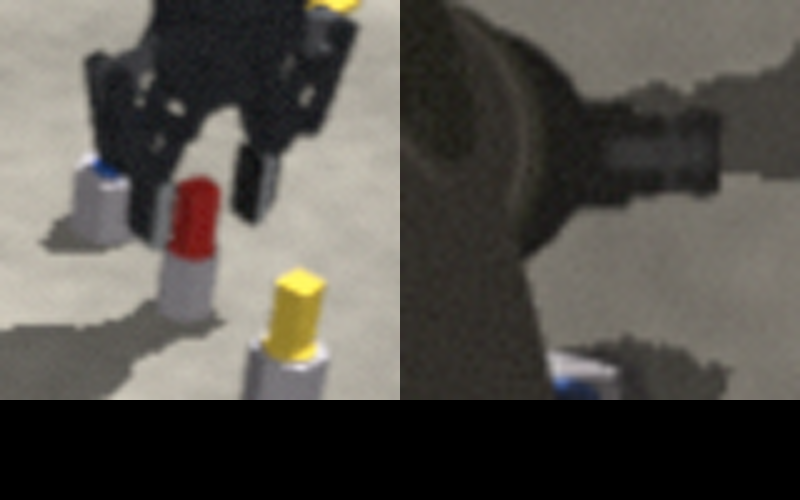

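The red grip stands between the fingers (scene crop (197,215)). I'll close.

```bash
python3 -m creep '{"translation":[[0,0,0],[0,0,0],[0,0,0],[0,0,0],[0,0,0],[0,0,0],[0,0,0],[0,0,0],[0,0,0]],"rotation":[[0,0,0],[0,0,0],[0,0,0],[0,0,0],[0,0,0],[0,0,0],[0,0,0],[0,0,0],[0,0,0]],"claw":[40,32,26,20,14,12,12,12,12]}' 40;python3 -m creep '{"translation":[[0,0,0],[0,0,0],[0,0,0]],"rotation":[[0,0,0],[0,0,0],[0,0,0]],"claw":[10,10,10]}' 90
```

```text
time: 13.35
tool_pos: [507.5, 260.7, 38.9]
tcp_rot: [-180.0, -0.0, 178.4]
ft_force: [-1.0, -1.5, 0.7]
finger_gap: 15.4
time: 13.65
tool_pos: [507.7, 260.8, 39.0]
tcp_rot: [180.0, 0.0, 178.4]
ft_force: [-0.0, -0.4, 1.2]
finger_gap: 14.9
```

```bash
python3 -m creep '{"translation":[[0,0,-10],[0,0,-30],[0,0,-35],[0,0,-25],[-22.8,-37.3,0],[-22.8,-37.3,0],[-22.8,-37.3,0],[-22.8,-37.3,0],[-22.8,-37.3,0],[-22.8,-37.3,0]],"rotation":[[0,0,0],[0,0,0],[0,0,0],[0,0,0],[0,0,0],[0,0,0],[0,0,0],[0,0,0],[0,0,0],[0,0,0]],"claw":[10,10,10,10,10,10,10,10,10,10]}' 90; python3 -m creep '{"translation":[[0,0,10],[0,0,10],[0,0,10],[0,0,5],[0,0,0],[0,0,0]],"rotation":[[0,0,-0.1],[0,0,-0.1],[0,0,-0.1],[0,0,-0.09],[0,0,0],[0,0,0]],"claw":[10,10,10,10,10,10]}' 90; python3 look.py 8 285,150,365,250 215,150,285,210
```

```text
time: 14.65
tool_pos: [638.5, 31.6, 139.4]
tcp_rot: [180.0, 0.0, 178.4]
ft_force: [1.8, 0.5, -1.7]
finger_gap: 14.5
time: 15.25
tool_pos: [638.0, 33.2, 104.3]
tcp_rot: [180.0, -0.0, -159.4]
ft_force: [0.9, 0.7, -1.6]
finger_gap: 14.7
scene scale 5.0
top scale 5.71
{'time': 15.35, 'tool_pos': [638.37, 33.27, 104.73], 'tcp_rot': [-179.98, 0.05, -159.37], 'ft_force': [-1.06, 0.17, -1.62], 'finger_gap': 14.54}
```

View pics/L8.png

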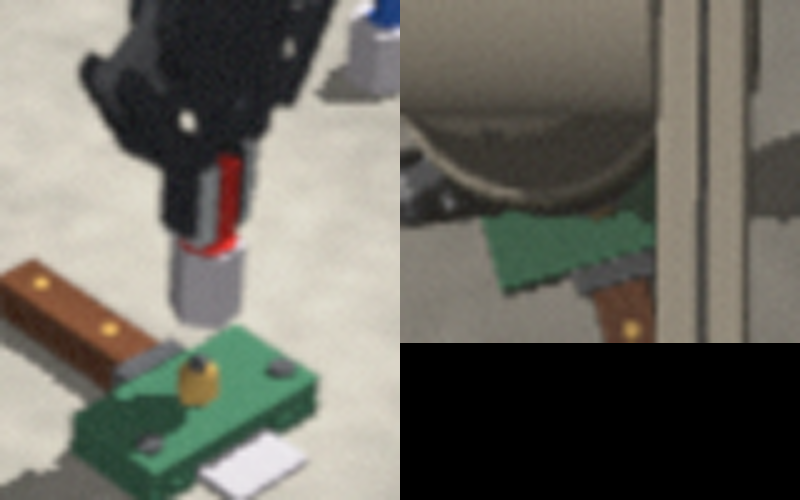

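```bash
python3 - <<'E'
from h import *
f,K,E=load("scene8");U=8
a,b,c,d=310,190,345,235
r=cv2.resize(f[b:d,a:c],None,fx=U,fy=U,interpolation=cv2.INTER_CUBIC).astype(np.float32)
# tube: bluish-grey vs bench (b-r); nut: r-g
bl=r[:,:,2]-r[:,:,0]; nu=r[:,:,0]-r[:,:,1]
def mid(ch,row,thr,lo,hi):
    y=int((row-b+.5)*U); x=np.where(ch[y]>thr)[0]; x=x[(x>(lo-a)*U)&(x<(hi-a)*U)]
    return ((x.min()+.5)/U-.5+a,(x.max()+.5)/U-.5+a) if len(x) else None
for row in (203,206,209,211): print("tube",row,mid(bl,row,-3,312,342))
for row in (224,226,228,230): print("nut",row,mid(nu,row,15,316,334))
for P in ((638.2,33.3,65),(638.2,33.3,99)): print("TCP axis",proj(P,K,E).round(2))
for P in ((637.6,33.1,21),(637.6,33.1,36)): print("nut axis",proj(P,K,E).round(2))
print("px per mm x,y",(proj((639.2,33.3,65),K,E)-proj((638.2,33.3,65),K,E)).round(2),(proj((638.2,34.3,65),K,E)-proj((638.2,33.3,65),K,E)).round(2))
cv2.imwrite("pics/z8.png",cv2.resize(r[:,:,::-1],None,fx=1.6,fy=1.6))
E
```

```text
tube 203 (np.float64(319.1875), np.float64(331.9375))
tube 206 (np.float64(319.5625), np.float64(332.1875))
tube 209 (np.float64(319.1875), np.float64(332.3125))
tube 211 (np.float64(319.9375), np.float64(331.6875))
nut 224 (np.float64(321.0625), np.float64(327.6875))
nut 226 (np.float64(320.9375), np.float64(327.4375))
nut 228 (np.float64(320.9375), np.float64(327.3125))
nut 230 (np.float64(322.0625), np.float64(324.6875))
TCP axis [[324.5  211.87]]
TCP axis [[325.29 197.93]]
nut axis [[323.29 228.82]]
nut axis [[323.62 223.11]]
px per mm x,y [[0.25 0.27]] [[ 0.43 -0.13]][ WARN:0@0.127] global loadsave.cpp:1063 imwrite_ Unsupported depth image for selected encoder is fallbacked to CV_8U.
```

View pics/z8.png

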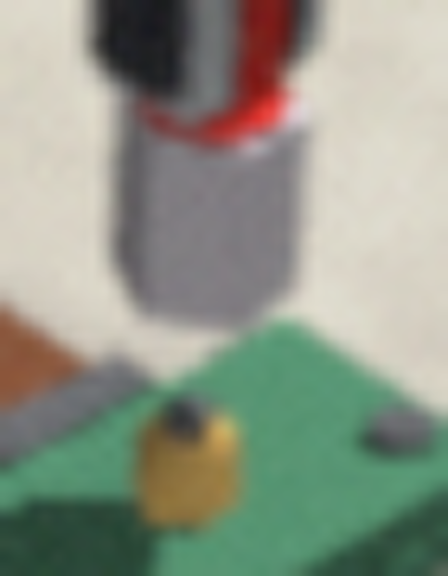

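Scene silhouettes: tube mid 325.8 and nut mid 324.2, both about 0.8 px right of projected axes, so the spanner is over the nut laterally. I'll lower with care.

```bash
python3 -m creep '{"translation":[[0,0,12],[0,0,8],[0,0,4],[0,0,0]],"rotation":[[0,0,0],[0,0,0],[0,0,0],[0,0,0]],"claw":[10,10,10,10]}' 90; python3 look.py 9 300,180,350,240 215,150,285,210
```

```text
time: 15.75
tool_pos: [636.9, 33.2, 78.2]
tcp_rot: [179.9, -0.1, -159.3]
ft_force: [0.8, -0.2, -1.6]
finger_gap: 14.4
scene scale 8.0
top scale 5.71
{'time': 15.85, 'tool_pos': [637.84, 33.17, 79.63], 'tcp_rot': [179.99, -0.03, -159.27], 'ft_force': [-0.39, 0.29, -1.28], 'finger_gap': 14.38}
```

View pics/L9.png

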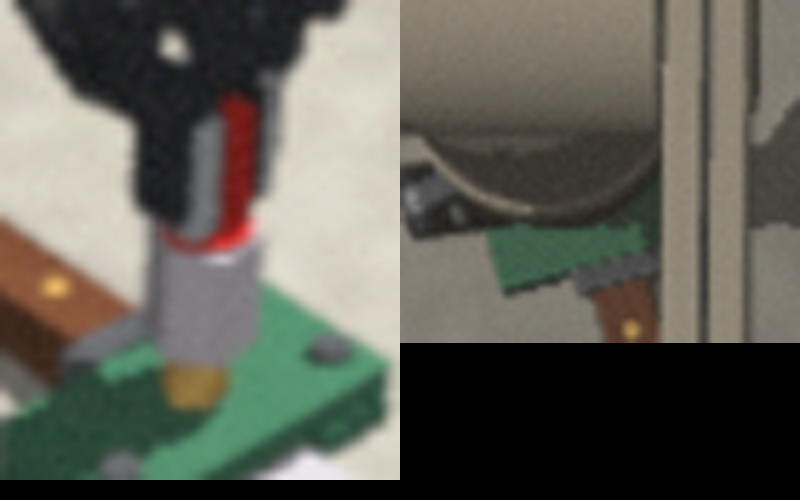

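```bash
python3 -m creep '{"translation":[[0,0,2],[0,0,2],[0,0,1],[0,0,0]],"rotation":[[0,0,0],[0,0,0],[0,0,0],[0,0,0]],"claw":[10,10,10,10]}' 90;  python3 -m creep '{"translation":[[0,0,1],[0,0,1],[0,0,0]],"rotation":[[0,0,0],[0,0,0],[0,0,0]],"claw":[10,10,10]}' 90
```

```text
time: 16.25
tool_pos: [637.8, 33.2, 74.7]
tcp_rot: [180.0, -0.0, -159.3]
ft_force: [1.3, -0.1, -2.0]
finger_gap: 14.9
time: 16.55
tool_pos: [637.9, 33.2, 72.7]
tcp_rot: [180.0, -0.0, -159.3]
ft_force: [0.1, 0.5, -1.4]
finger_gap: 14.7
```

```bash
python3 -m creep '{"translation":[[0,0,1],[0,0,1],[0,0,0]],"rotation":[[0,0,0],[0,0,0],[0,0,0]],"claw":[10,10,10]}' 90;  python3 -m creep '{"translation":[[0,0,1],[0,0,1],[0,0,0]],"rotation":[[0,0,0],[0,0,0],[0,0,0]],"claw":[10,10,10]}' 90
```

```text
time: 16.85
tool_pos: [637.9, 33.2, 70.7]
tcp_rot: [180.0, -0.0, -159.3]
ft_force: [-0.9, 0.6, -1.5]
finger_gap: 15.0
time: 17.15
tool_pos: [637.9, 33.2, 68.7]
tcp_rot: [180.0, -0.0, -159.3]
ft_force: [-0.9, 0.8, -2.1]
finger_gap: 14.6
```

```bash
python3 -m creep '{"translation":[[0,0,1],[0,0,1],[0,0,0]],"rotation":[[0,0,0],[0,0,0],[0,0,0]],"claw":[10,10,10]}' 90
```

```text
time: 17.45
tool_pos: [637.9, 33.2, 66.7]
tcp_rot: [180.0, -0.0, -159.3]
ft_force: [-0.5, -0.1, -1.9]
finger_gap: 14.5
```

```bash
python3 -m creep '{"translation":[[0,0,1.5],[0,0,1.5],[0,0,1],[0,0,0]],"rotation":[[0,0,0],[0,0,0],[0,0,0],[0,0,0]],"claw":[10,10,10,10]}' 90; python3 -m creep '{"translation":[[0,0,1],[0,0,0.5],[0,0,0.5],[0,0,0]],"rotation":[[0,0,0],[0,0,0],[0,0,0],[0,0,0]],"claw":[10,10,10,10]}' 90
```

```text
time: 17.85
tool_pos: [637.8, 33.2, 62.6]
tcp_rot: [180.0, -0.0, -159.3]
ft_force: [-0.5, -0.2, -1.8]
finger_gap: 14.7
time: 18.25
tool_pos: [638.0, 33.2, 60.8]
tcp_rot: [180.0, -0.0, -159.3]
ft_force: [-0.3, 0.1, -1.5]
finger_gap: 14.6
```

```bash
python3 -m creep '{"translation":[[0,0,0.5],[0,0,0.5],[0,0,0.3],[0,0,0]],"rotation":[[0,0,0],[0,0,0],[0,0,0],[0,0,0]],"claw":[10,10,10,10]}' 90; python3 look.py A 300,180,350,240 215,150,285,210
```

```text
time: 18.65
tool_pos: [638.1, 33.2, 60.0]
tcp_rot: [-180.0, 0.0, -159.3]
ft_force: [-1.6, 0.4, 3.3]
finger_gap: 14.4
scene scale 8.0
top scale 5.71
{'time': 18.75, 'tool_pos': [638.13, 33.19, 60.04], 'tcp_rot': [-179.99, 0.02, -159.26], 'ft_force': [-2.37, 0.08, 3.4], 'finger_gap': 14.86}
```

View pics/LA.png

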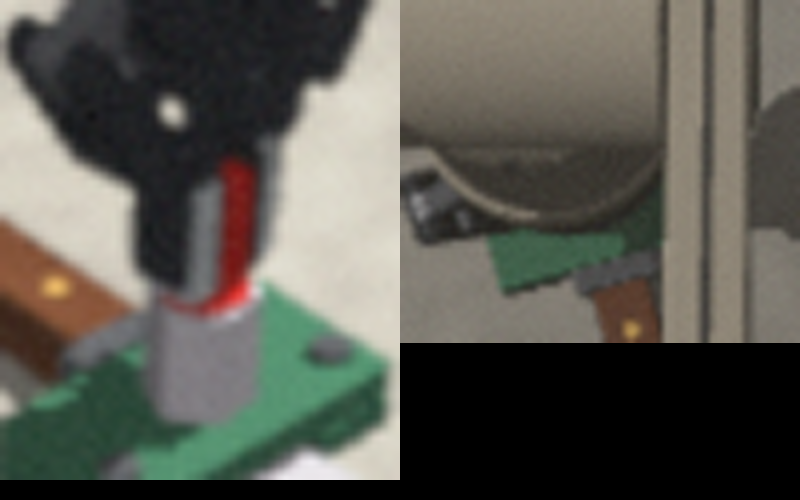

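The tube's rim is on the clamp face (TCP 60.0 = 39 + 21) and force is building. A small extra push to seat it, then a final check.

```bash
python3 -m creep '{"translation":[[0,0,0.5],[0,0,0.4],[0,0,0],[0,0,0],[0,0,0]],"rotation":[[0,0,0],[0,0,0],[0,0,0],[0,0,0],[0,0,0]],"claw":[10,10,10,10,10]}' 90; python3 look.py B 250,110,430,290 120,150,380,290
```

```text
time: 19.25
tool_pos: [638.3, 33.2, 60.0]
tcp_rot: [-180.0, 0.0, -159.3]
ft_force: [-5.0, 0.3, 10.0]
finger_gap: 14.6
scene scale 2.22
top scale 1.54
{'time': 19.35, 'tool_pos': [638.26, 33.21, 60.0], 'tcp_rot': [-179.99, 0.03, -159.26], 'ft_force': [-4.83, 0.53, 10.21], 'finger_gap': 15.1}
```

View pics/LB.png

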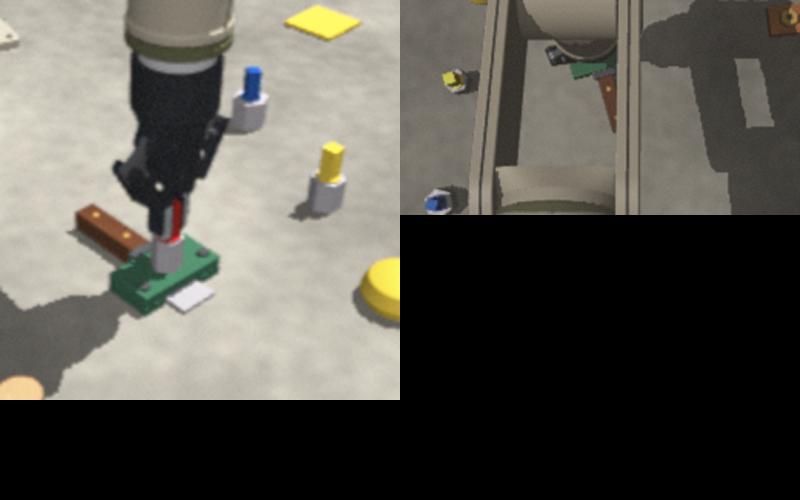

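The view shows the red spanner upright and down on the clamp (scene crop (167,245)). Yellow and blue are standing, and the blade sticks out behind the clamp at (190,296). Vertical push is a steady 10 N, so I'm handing in.

```bash
python3 - <<'E'
from bench import *
print(hand_in())
E
```

```text
the job is handed in; nothing more can be done
None
```

I slid the scraper flat along the bench into the clamp slot until it stopped. The red spanner is still in the gripper, upright and pushed fully down over the nut. I handed in at about 19 s; `hand_in()` gives no verdict.

- **Scraper:** it stopped dead while the push rose to about 20 N. The top view put the handle pins at -54.7 mm, against about -55 mm expected. The blade edge read 43–44 mm behind the clamp's centre, against 45 mm nominal. The two cameras differ by 1–2 mm, so I took the hard stop and the visible bolster contact as decisive.
- **Spanner choice:** I chose by measuring the nuts in the images: about 16 mm for the clamp nut, against 22 and 28 mm for the two on the strip. That makes red, the smallest, the one that fits. I did not try the other two on the nut.
- **Spanner fit:** red went down over the nut with no contact force until its rim reached the clamp face (TCP z 60.0, exactly as expected). It is now held at a 90 N grip setting with 10 N down. A sideways force of about 5 N remains at the wrist, probably from resting against one side of the nut.
- **Other items:** the last pictures show the blue and yellow spanners standing upright. The pincushion and spool are only partly in those last crops, so I did not re-measure them; the arm never went near them.

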